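# Seat the dough paddle on the mixer's drive pin

## Robot

A 7-joint arm with a two-finger parallel gripper is mounted at the origin on a cart in front of the work surface, level with it; the furniture and walls round the work are solid. World frame = base frame: x ahead of the robot, y to its left, z up, the work surface at z = 0. Lengths are in m, angles in rad, forces in N, time in s.
With the tool pointing down it reaches from about 0.425 to 0.875 m from the base axis. Payload 8.4 kg.
Tool frame: the origin (TCP) lies midway between the tips of the shut fingers; the grasp point (between the pads) lies robot.hold_point_z behind it (robot.hold_point_z is the distance from the TCP to the grasp point, in m); z points along the fingers, y is the direction in which the jaws open and shut (so a half turn about z gives the same grasp; the last joint's range is limited). The gripper opens to 85 mm and grips with 20 to 120 N. Pads are 22 mm wide; open, the fingers measure 114 mm over their backs; the gripper's body (76 mm by 85 mm) begins 54 mm behind the grasp point. The pads swing forward as they close: fully open they stand 13 mm farther back than shut.
Start: joints at [1.016, 0.333, 0.04, 1.465, -0.013, 1.343, -0.059], TCP at [0.286, -0.584, 0.201] pointing down, gripper open.
Joint ranges: [-2.58, 2.58], [-0.38, 2.09], [-1.3, 1.39], [0.25, 2.4], [-1.5, 4.64], [0.08, 2.09], [-2.65, 2.65]. Speed limits (rad/s): [2.22, 2.22, 2.79, 2.79, 3.14, 3.14, 3.14].

## Interface

Orientations are given as [roll, pitch, yaw] about the fixed x, y, z axes, in that order (R = Rz(yaw) Ry(pitch) Rx(roll)).
In Python, from workcell import robot, eyes gives the robot as it stands. The module is installed in compiled form; this text tells all that it offers.
- The arm moves only by the tool drive_tool, never from a script. Its argument "commands" is a list of rows, each a list of 6 numbers: the shift along the tool's x, y, z as a fraction of full scale, then the turn, a rotation vector about the tool's x, y, z as a fraction of full scale. In form: [[tx, ty, tz, ax, ay, az], ...]. A call has 1 to 10 rows; each row is the pose to reach, as a shift and turn from the pose commanded when the call began, along the tool's axes at that moment; what a row does not reach only later rows make up. Full scale, the value 1, is 0.6 m for a shift and 90 degrees for a turn. A row lasts 1/10 s, in which the tool goes at most 50 mm and 8.59 degrees, less where a joint would pass 70% of its speed; a pose out of reach is approached as far as the arm can. A call with a number of a shift or a turn outside -1 to 1 is refused whole. A call with a gripper value outside its range is refused whole. "grip" is the closure, from 0 (fully open) to 1 (shut), set as the call begins (left out, the last holds). The fingers move at their own pace and stop on an object; "force" is the grip in N (left out, the last holds). Time passes only in rows, so rows that repeat a pose let the fingers close. It gives the time, the measured TCP pose, the force and the opening at its end, in the units of the state.
- robot.get_obs(): the state, without advancing time (a new reading comes with each control period).
- eyes.camera(name): name is "side" or "top"; returns the picture (400x640x3 uint8, red, green, blue); there is no depth.
- eyes.camera_info(name): a dict with "mtx" (3x3 intrinsics, pixels), "dist_coeffs" ([k1, k2, p1, p2, k3] as OpenCV has them; the pictures are not rectified), "view" (4x4, takes a point from world to camera coordinates). Camera axes: x right, y down, z forward; pixel columns grow to the right and rows downward; lengths in m; the calibration is good to about 2 mm. A picture is of the moment at which its call begins. camera_info takes no time and is no camera call.
- robot.job_done(): hands the job in, once; it reports no verdict.
The state is a dict: "time": time; "qpos": joint angles; "dq": joint speeds; "joint_torque": joint torques, N m; "tcp_pos": TCP position; "ee_rot": TCP orientation; "contact_force": force on the tool from outside, world axes, zero at the start; "wrist_torque": the same for the moment, N m; "grip_width": opening from 0.0 (shut) to 1.0 (fully open).
Only numpy, scipy, OpenCV 4.12 (cv2) and the standard library are available. Lean on these libraries where they do the work, as an engineer would, in place of code of your own. Each camera call takes 0.05 s, during which the arm holds its last target. There are 200 camera calls.

## Task

Fit the dough paddle on the mixer base: pick it up by its orange grip, set it over the drive shaft, and turn it under light pressure until its slot drops over the drive pin and it sits fully down on the base, upright; then let go of it. Do it by feel and never force it: no more than about 30 N between paddle and base. Leave the mug, spice jars and tin standing where they are.

Things in the scene. Friction and masses are not known exactly. Their poses are not given: they have to be found in the camera images.
- paddle: Loose dough paddle, 0.16 kg, 82 mm tall, upright on the worktop; origin at the centre of its underside, z up. Square grey skirt 38 mm wide (z 0 to 14 mm), two blunt arms along +y and -y reaching 57 mm from the axis (z 3 to 19 mm), round grey collar 42 mm across (z 14 to 44 mm), orange grip above. A blind bore 19 mm wide runs up from the underside to z = 40 mm.
- paddle_grip (a point): Middle of the paddle's ribbed orange grip, a cylinder 34 mm in diameter from z = 44 to 82 mm above the paddle's underside; this point is on the axis at 64 mm. Take it from above at any yaw.
- paddle_slot (a point): Centre of the slot's roof, on the paddle's axis 14 mm above its underside. The slot, 9 mm wide, crosses the underside along the paddle's x axis (square to the arms), open below and at both ends. It must drop over the drive pin, either way round; it fits within about 6 degrees of the pin's line, once every half turn.
- motor_base: Fixed mixer motor base, a white drum 170 mm across with a control nose (its dial does nothing) on its -x side, roughly towards the robot; origin at the centre of its underside, z up. On top, 60 mm above the worktop, is a steel boss ring 52 mm across; from its centre rises the steel drive shaft.
- seat (a point): Centre of the boss ring's upper face, on the shaft axis, 60 mm above the worktop: the paddle's origin comes here when the paddle is fully home.
- shaft_tip (a point): Top of the drive shaft, 36 mm above the boss ring. The shaft is 16 mm in diameter; its last 9 mm taper to 8 mm.
- pin_level (a point): Point on the shaft axis level with the top of the brass drive pin, 11 mm above the boss ring; a paddle not lined up rests here, 11 mm too high. The pin, 6 mm thick and 34 mm long, crosses the shaft at any level angle, new each time and NOT measured. It turns only against a stiff gear (0.25 N m): pressed below some 12 N the paddle slides round over it; harder, the shaft may turn along.
- mug_0: Bystander: black stoneware mug with a handle, 104 mm tall; origin under its centre
- spice_jar_1: Bystander: glass spice jar with green cap and a band with brown stripes, 46 mm wide, 106 mm tall; origin under its centre
- spice_jar_2: Bystander: glass spice jar with green cap and a band with olive stripes, 46 mm wide, 106 mm tall; origin under its centre
- tin_1: Bystander: short food tin with red stripes, 75 mm wide, 58 mm tall; origin under its centre
There are look-alikes about, which are no part of the job. What is shaped like the paddle but green is not meant.

How it is judged:
By the outcome, as a careful person would: the job done as asked, in the order asked, and still so for the second after the job is handed in, with the robot touching nothing.
It also fails if it takes over 72 s, if anything falls off the work surface, if the arm or the gripper's body presses on something with over 40 N, if the wrist force passes 120 N, or if a joint passes its speed limit or range.

## Working session

There is one attempt and no reset: what is moved stays moved. The work goes in short steps, Python scripts to look and compute and a tool call to move; the robot and the scene stay as the last step left them, time stands still between calls to the robot, and variables do not carry over. Pictures are saved under pics/ and viewed, about 8 in all and at most 12, crops included, and the job is handed in when it is done.

Besides the shell and the picture viewer there is one more tool, called after "Emit:" by a JSON object that holds its "name" and its "arguments", one argument or row to a line. drive_tool: Moves the arm, as the interface text tells. Shift numbers are shares of 0.6 m and turn numbers shares of 90 degrees, none past 1 either way. Its arguments: {"type":"object","properties":{"commands":{"type":"array","items":{"type":"array","items":{"type":"number","minimum":-1,"maximum":1}}},"grip":{"type":"number"},"force":{"type":"number"}},"required":["commands"]}

```bash
mkdir -p pics
cat > h.py <<'E'
import numpy as np, cv2
from workcell import robot, eyes
def ray(cam,px):
    i=eyes.camera_info(cam);K=np.array(i['mtx'],float);d=np.array(i['dist_coeffs'],float);V=np.array(i['view'],float)
    u=cv2.undistortPoints(np.array([[px]],float),K,d)[0,0]
    R,t=V[:3,:3],V[:3,3]
    return -R.T@t, R.T@np.array([u[0],u[1],1.])
def plane(cam,px,z):
    o,d=ray(cam,px);return o+d*(z-o[2])/d[2]
def proj(cam,p):
    i=eyes.camera_info(cam);V=np.array(i['view'],float)
    r,_=cv2.Rodrigues(V[:3,:3])
    return cv2.projectPoints(np.array([p],float),r,V[:3,3],np.array(i['mtx'],float),np.array(i['dist_coeffs'],float))[0][0,0]
def tri(c1,p1,c2,p2):
    o1,d1=ray(c1,p1);o2,d2=ray(c2,p2)
    s=np.linalg.lstsq(np.stack([d1,-d2],1),o2-o1,rcond=None)[0]
    a,b=o1+s[0]*d1,o2+s[1]*d2
    return (a+b)/2,np.linalg.norm(a-b)
def snap(cam,name):
    im=eyes.camera(cam);cv2.imwrite(f'pics/{name}.png',im[:,:,::-1]);return im
E
python3 - <<'E'
from h import *
for c in('top','side'):
    im=snap(c,c+'0');hsv=cv2.cvtColor(im,cv2.COLOR_RGB2HSV)
    m=cv2.inRange(hsv,(5,140,120),(22,255,255))
    n,l,s,ce=cv2.connectedComponentsWithStats(m)
    print(c,[(s[i].tolist(),ce[i].round(1).tolist()) for i in range(1,n) if s[i,4]>25])
    print(ray(c,(320,200)))
o=robot.get_obs();print(o); print(robot.hold_point_z)
E
```

```text
top [([187, 78, 27, 18, 71], [200.3, 87.2]), ([195, 93, 6, 7, 32], [197.8, 96.2]), ([368, 226, 12, 11, 102], [373.8, 231.1]), ([428, 270, 183, 130, 7312], [527.9, 346.9]), ([573, 306, 46, 44, 404], [597.1, 330.5]), ([256, 330, 72, 70, 1826], [295.5, 350.7]), ([298, 365, 14, 19, 73], [303.6, 374.1]), ([253, 367, 41, 33, 408], [274.2, 385.5])]
(array([ 0.43053246, -0.11420716,  1.35131447]), array([ 0.07476515,  0.00596698, -0.99731035]))
side [([92, 0, 98, 113, 4193], [140.7, 55.9]), ([170, 59, 32, 43, 359], [186.9, 77.6]), ([389, 91, 11, 53, 283], [393.4, 109.9]), ([109, 126, 19, 25, 157], [117.5, 137.8]), ([157, 129, 41, 14, 284], [177.2, 135.8]), ([134, 161, 21, 14, 188], [145.7, 167.8]), ([186, 182, 22, 16, 63], [198.7, 190.8]), ([113, 202, 58, 28, 670], [138.3, 220.4]), ([273, 230, 12, 16, 159], [278.7, 237.7])]
(array([ 0.501738  , -1.30933868,  0.8718235 ]), array([ 0.03427928,  0.83248365, -0.55303943]))
{'time': 0.1, 'qpos': array([ 1.01579618,  0.33384794,  0.03989144,  1.46619467, -0.01342154,
        1.3433139 , -0.05850128]), 'dq': array([-3.05448593e-05, -1.21960497e-03,  4.30769998e-04, -1.63572602e-03,
       -8.08911715e-04, -5.12527308e-06,  7.47550659e-04]), 'joint_torque': array([ 3.48108406e-03, -6.60018468e+01,  1.36994395e+00, -4.06469214e+01,
        1.70404947e-02,  9.09657567e-03,  3.47322145e-05]), 'tcp_pos': array([ 0.28588228, -0.58323377,  0.20019973]), 'ee_rot': array([-3.14009743e+00,  8.49411502e-05,  4.55761164e-01]), 'contact_force': array([-0.31581969, -0.01631177,  0.04504301]), 'wrist_torque': array([-0.01017577,  0.05136171,  0.00948292]), 'grip_width': 1.001845531691471}
0.0187
```

View pics/top0.png

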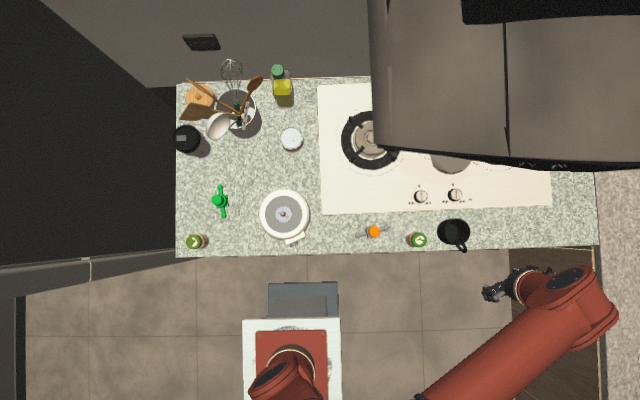

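View pics/side0.png

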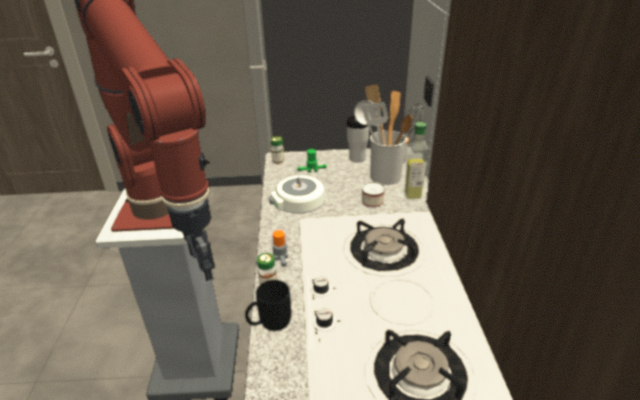

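Candidates: the orange-topped paddle at top (374,231) / side (279,238), the green look-alike at top (220,202) / side (312,160), and orange-brown wooden spoons at top (250,87), side (394,110). By the description I choose the orange-topped one. One close montage will check it and the base.

Run:
```python
from h import *
t=cv2.imread('pics/top0.png');s=cv2.imread('pics/side0.png')
f=lambda im,x,y,w,h:cv2.resize(im[y:y+h,x:x+w],(400,300),interpolation=cv2.INTER_CUBIC)
cv2.imwrite('pics/m1.png',np.vstack([np.hstack([f(t,345,210,60,45),f(s,250,215,60,45)]),np.hstack([f(t,245,180,80,60),f(s,260,165,80,60)])]))
p,e=tri('top',(373.8,231.1),'side',(278.7,237.7));print('grip',p,e,plane('top',(373.8,231.1),.082),proj('side',[*plane('top',(373.8,231.1),.082)[:2],.064]))
hsv=cv2.cvtColor(t,cv2.COLOR_BGR2HSV)
# base: drum white contour
for c,im in(('top',t),):
    m=cv2.inRange(cv2.cvtColor(im,cv2.COLOR_BGR2HSV),(0,0,195),(180,45,255));r=np.zeros_like(m);r[178:255,250:318]=255;m&=r
    n,l,st,ce=cv2.connectedComponentsWithStats(m);i=1+st[1:,4].argmax();cs,_=cv2.findContours((l==i).astype(np.uint8),0,2)
    h=cv2.convexHull(cs[0])[:,0]
    print(st[i],h.tolist())
for q in((284,214),(418,240),(453,233),(291,139),(195,241)):print(q,plane('top',q,.09).round(3))
```

```text
grip [ 0.42472351 -0.27218832  0.0617611 ] 0.00040333644514598075 [ 0.42501276 -0.26969575  0.082     ] [278.83159952 236.52310426]
[ 250  178   68   77 2607] [[309, 178], [310, 179], [317, 188], [317, 253], [268, 254], [251, 254], [250, 253], [250, 186], [254, 180], [255, 179], [257, 178]]
(284, 214) [0.485 0.005 0.09 ]
(418, 240) [ 0.394 -0.403  0.09 ]
(453, 233) [ 0.412 -0.512  0.09 ]
(291, 139) [ 0.719 -0.021  0.09 ]
(195, 241) [0.409 0.283 0.09 ]
```

View pics/m1.png

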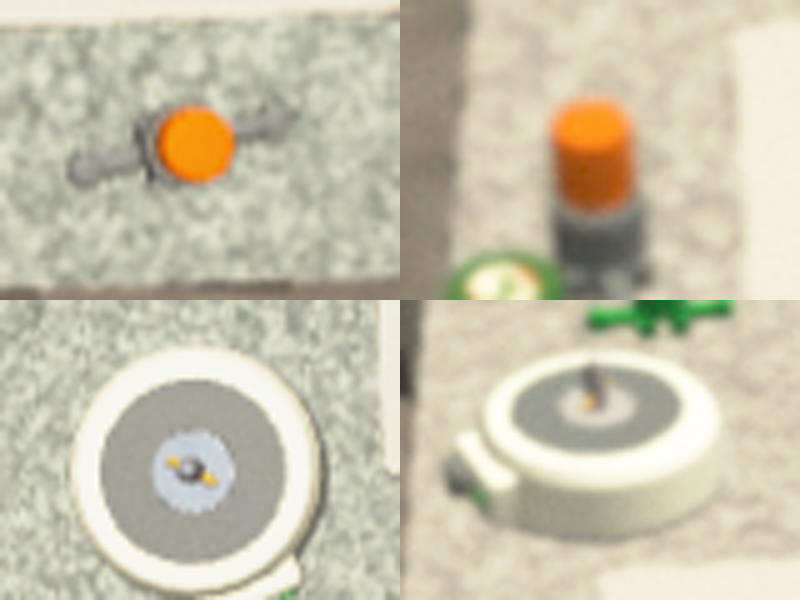

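The top-left crop confirms the orange grip (374,231), a grey collar and two arms ending near (356,235) and (389,227). The bottom-left crop shows the boss centre near (284,214), with the brass pin's ends near (279,212) and (287,216). Next I refine centres and angles and work out the first move.

Run:
```python
from h import *
t=cv2.imread('pics/top0.png');hsv=cv2.cvtColor(t,cv2.COLOR_BGR2HSV)
# dark grey disc outline inside drum
g=cv2.cvtColor(t,cv2.COLOR_BGR2GRAY)
m=(g[190:240,260:308]<195).astype(np.uint8)
n,l,st,ce=cv2.connectedComponentsWithStats(m,connectivity=4);i=l[24,24-8] or l[24,12];cs,_=cv2.findContours((l==i).astype(np.uint8),0,2)
(x,y),r=cv2.minEnclosingCircle(cs[0]);el=cv2.fitEllipse(cs[0]);print(st[i],(x+260,y+190),r,el)
c=(el[0][0]+260,el[0][1]+190);print('seat',plane('top',c,.058))
# pin amber
h=hsv[204:224,272:296];pm=cv2.inRange(h,(8,70,80),(30,255,255));ys,xs=np.nonzero(pm)
P=np.array([plane('top',(x+272,y+204),.068)[:2] for x,y in zip(xs,ys)]);print(len(P),P.mean(0))
v=np.linalg.svd(P-P.mean(0))[2][0];print('pin yaw',np.degrees(np.arctan2(v[1],v[0]))%180, P.round(3).tolist())
a,b=plane('top',(356.3,235.2),.015),plane('top',(388.8,227.),.015);d=a-b;print('arms',a,b,np.linalg.norm(d),'mid',(a+b)/2,'yaw',np.degrees(np.arctan2(d[1],d[0])))
cs_=hsv[165:225,260:340]
pm=cv2.inRange(cs_,(8,90,80),(30,255,255));print(np.argwhere(pm)[:,::-1]+[260,165])
for q in((.485,.005,.096),(.485,.005,.06)):print(proj('side',q),proj('top',q))
```

```text
[  5   6  37  37 877] (283.14012336730957, 214.19525337219238) 18.600257873535156 ((23.129255294799805, 23.942306518554688), (35.68110656738281, 36.25217819213867), 63.630638122558594)
seat [0.48658836 0.01110445 0.058     ]
12 [0.48675672 0.01001232]
pin yaw 64.1765661310426 [[0.496, 0.023], [0.493, 0.026], [0.493, 0.023], [0.493, 0.02], [0.489, 0.02], [0.486, 0.004], [0.486, 0.001], [0.483, 0.004], [0.483, 0.001], [0.483, -0.002], [0.479, 0.001], [0.479, -0.002]]
arms [ 0.41307062 -0.22070582  0.015     ] [ 0.43659514 -0.32712124  0.015     ] 0.10898461161818811 mid [ 0.42483288 -0.27391353  0.015     ] yaw 102.46550613922726
[[279 212]
 [280 212]
 [285 215]
 [286 215]
 [287 215]
 [286 216]
 [287 216]]
[297.84825269 176.44290574] [283.91751902 213.9019936 ]
[298.3783649  185.73986651] [285.00951172 214.36833801]
```

Emit:
{"name": "drive_tool", "arguments": {
  "commands": [
    [0.437,-0.3645,0,0,0,0],
    [0.437,-0.3645,0,0,0,0],
    [0.437,-0.3645,0,0,0,0],
    [0.437,-0.3645,0,0,0,0],
    [0.437,-0.3645,0,0,0,0],
    [0.437,-0.3645,0,0,0,0],
    [0.437,-0.3645,0,0,0,0],
    [0.437,-0.3645,0,0,0,0],
    [0.437,-0.3645,0,0,0,0],
    [0.437,-0.3645,0,0,0,0]
  ],
  "grip": 0,
  "force": 40
}}

```text
time: 1.1
tcp_pos: [0.4246, -0.2729, 0.2008]
ee_rot: [-3.141, 0.001, 0.454]
contact_force: [0.4, -0.1, -0.7]
grip_width: 1.002
```

Emit:
{"name": "drive_tool", "arguments": {
  "commands": [
    [0.0015,-0.002,0.05,0,0,0],
    [0.0015,-0.002,0.1,0,0,0],
    [0.0015,-0.002,0.14,0,0,0],
    [0.0015,-0.002,0.18,0,0,0],
    [0.0015,-0.002,0.21,0,0,0],
    [0.0015,-0.002,0.24,0,0,0],
    [0.0015,-0.002,0.255,0,0,0],
    [0.0015,-0.002,0.255,0,0,0],
    [0.0015,-0.002,0.255,0,0,0]
  ]
}}

```text
time: 2.0
tcp_pos: [0.4256, -0.2711, 0.0485]
ee_rot: [3.141, -0.0, 0.455]
contact_force: [-0.2, 1.4, 0.1]
grip_width: 1.002
```

Emit:
{"name": "drive_tool", "arguments": {
  "commands": [
    [0,0,0,0,0,0],
    [0,0,0,0,0,0],
    [0,0,0,0,0,0],
    [0,0,0,0,0,0],
    [0,0,0,0,0,0],
    [0,0,0,0,0,0],
    [0,0,0,0,0,0],
    [0,0,0,0,0,0],
    [0,0,0,0,0,0],
    [0,0,0,0,0,0]
  ],
  "grip": 1,
  "force": 60
}}

```text
time: 3.0
tcp_pos: [0.4261, -0.2708, 0.0489]
ee_rot: [3.14, -0.001, 0.456]
contact_force: [-1.2, -1.0, 5.2]
grip_width: 0.341
```

Emit:
{"name": "drive_tool", "arguments": {
  "commands": [
    [0,0,-0.02,0,0,0],
    [0,0,-0.06,0,0,0],
    [0,0,-0.12,0,0,0],
    [0,0,-0.18,0,0,0],
    [0,0,-0.25,0,0,0],
    [0,0,-0.25,0,0,0],
    [0,0,-0.25,0,0,0]
  ]
}}

```text
time: 3.7
tcp_pos: [0.4259, -0.2705, 0.1992]
ee_rot: [3.14, -0.001, 0.456]
contact_force: [-0.5, 0.7, -1.9]
grip_width: 0.342
```

Run:
```python
from h import *
o=robot.get_obs();print({k:np.round(o[k],3) for k in('tcp_pos','ee_rot','contact_force','wrist_torque','grip_width','qpos')})
t=snap('top','t1')[:,:,::-1];s=snap('side','s1')[:,:,::-1]
f=lambda im,x,y,w,h:cv2.resize(im[y:y+h,x:x+w],(400,400),interpolation=cv2.INTER_CUBIC)
cv2.imwrite('pics/m2.png',np.hstack([f(t,330,185,90,90),f(s,230,170,90,90)]))
```

```text
{'tcp_pos': array([ 0.426, -0.27 ,  0.199]), 'ee_rot': array([ 3.14e+00, -1.00e-03,  4.56e-01]), 'contact_force': array([-0.541,  0.722, -1.867]), 'wrist_torque': array([0.007, 0.01 , 0.027]), 'grip_width': np.float64(0.342), 'qpos': array([ 0.67 ,  0.048, -0.198,  1.807,  0.01 ,  1.285, -0.646])}
```

View pics/m2.png

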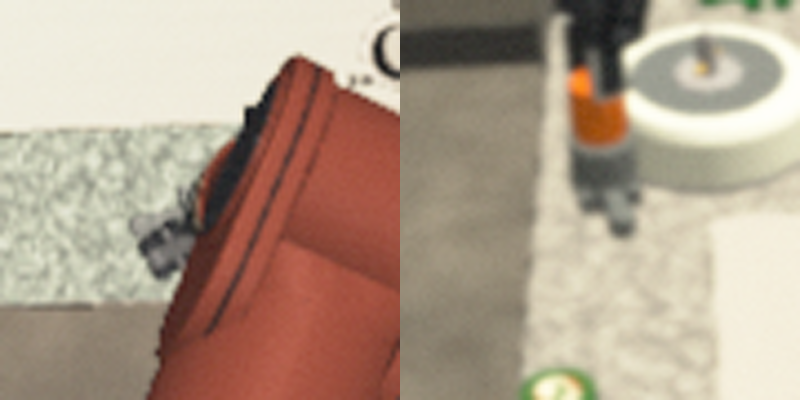

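Held upright (side view shows the grip in the jaws, arms level, bottom clear). The force shows about 1.9 N of weight. Now over to the base, turning the slot to the pin's estimated line.

Emit:
{"name": "drive_tool", "arguments": {
  "commands": [
    [0.298,-0.376,0,0,0,-0.555],
    [0.298,-0.376,0,0,0,-0.555],
    [0.298,-0.376,0,0,0,-0.555],
    [0.298,-0.376,0,0,0,-0.555],
    [0.298,-0.376,0,0,0,-0.555],
    [0.298,-0.376,0,0,0,-0.555],
    [0.298,-0.376,0,0,0,-0.555],
    [0.298,-0.376,0,0,0,-0.555],
    [0.298,-0.376,0,0,0,-0.555],
    [0.298,-0.376,0,0,0,-0.555]
  ]
}}

```text
time: 4.8
tcp_pos: [0.4864, 0.0095, 0.1975]
ee_rot: [-3.141, 0.0, 1.325]
contact_force: [-0.4, 0.0, -1.3]
grip_width: 0.336
```

Run:
```python
from h import *
o=robot.get_obs();print({k:np.round(o[k],4) for k in('tcp_pos','ee_rot','contact_force','wrist_torque','qpos')})
t=snap('top','t2')[:,:,::-1];s=snap('side','s2')[:,:,::-1]
f=lambda im,x,y,w,h:cv2.resize(im[y:y+h,x:x+w],(400,400),interpolation=cv2.INTER_CUBIC)
cv2.imwrite('pics/m3.png',np.hstack([f(t,240,170,90,90),f(s,255,130,80,80)]))
hsv=cv2.cvtColor(s,cv2.COLOR_BGR2HSV)
m=cv2.inRange(hsv,(5,140,120),(22,255,255));n,l,st,ce=cv2.connectedComponentsWithStats(m)
print([(st[i].tolist(),ce[i].round(1).tolist()) for i in range(1,n) if st[i,4]>25 and st[i,0]>230])
x,y,z=o['tcp_pos'];b=z-.0485
for h in(0,.044,.064,.082):print(h,proj('side',(x,y,b+h)))
for h in(.06,.096):print(h,proj('side',(.4865,.0105,h)))
```

```text
{'tcp_pos': array([0.4864, 0.0095, 0.1975]), 'ee_rot': array([-3.1405e+00,  4.0000e-04,  1.3247e+00]), 'contact_force': array([-0.3707,  0.0206, -1.2816]), 'wrist_torque': array([-0.0008,  0.0198, -0.0052]), 'qpos': array([ 0.3788,  0.03  , -0.4945,  1.8322,  0.0148,  1.2842, -0.3658])}
[([389, 91, 11, 53, 277], [393.4, 109.9]), ([290, 137, 13, 15, 144], [296.0, 144.1])]
0 [297.44279471 161.62206038]
0.044 [296.75888986 149.47447249]
0.064 [296.44075308 143.81950455]
0.082 [296.15043645 138.65671807]
0.06 [298.79831108 184.85362947]
0.096 [298.27535175 175.57314381]
```

View pics/m3.png

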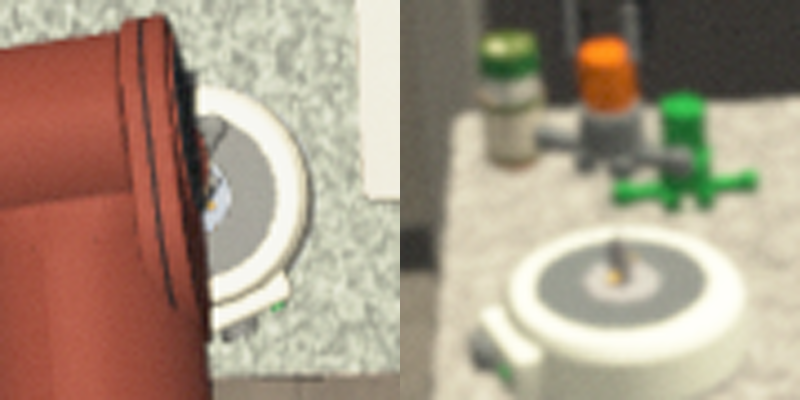

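Aligned over the shaft: side view puts the grip centre at (296,144), predicted (296.4,143.8). The shaft tip is at (298,177). Descending over the tip with force checks.

Emit:
{"name": "drive_tool", "arguments": {
  "commands": [
    [-0.0015,0.001,0.03,0,0,0],
    [-0.0015,0.001,0.06,0,0,0],
    [-0.0015,0.001,0.075,0,0,0],
    [-0.0015,0.001,0.085,0,0,0],
    [-0.0015,0.001,0.095,0,0,0],
    [-0.0015,0.001,0.104,0,0,0],
    [-0.0015,0.001,0.104,0,0,0],
    [-0.0015,0.001,0.104,0,0,0]
  ]
}}

```text
time: 5.7
tcp_pos: [0.4873, 0.0099, 0.1359]
ee_rot: [3.141, -0.0, 1.328]
contact_force: [0.3, -0.2, -1.0]
grip_width: 0.343
```

Emit:
{"name": "drive_tool", "arguments": {
  "commands": [
    [0,0,0.006,0,0,0],
    [0,0,0.012,0,0,0],
    [0,0,0.017,0,0,0],
    [0,0,0.022,0,0,0],
    [0,0,0.022,0,0,0],
    [0,0,0.022,0,0,0]
  ]
}}

```text
time: 6.3
tcp_pos: [0.4871, 0.0099, 0.1224]
ee_rot: [-3.141, -0.0, 1.328]
contact_force: [0.1, -0.3, -1.3]
grip_width: 0.344
```

Emit:
{"name": "drive_tool", "arguments": {
  "commands": [
    [0,0,0.002,0,0,0],
    [0,0,0.004,0,0,0],
    [0,0,0.006,0,0,0],
    [0,0,0.007,0,0,0],
    [0,0,0.007,0,0,0]
  ]
}}

```text
time: 6.8
tcp_pos: [0.4871, 0.0099, 0.1181]
ee_rot: [-3.141, -0.0, 1.328]
contact_force: [-0.3, 0.6, -1.9]
grip_width: 0.344
```

Emit:
{"name": "drive_tool", "arguments": {
  "commands": [
    [0,0,0.0015,0,0,0],
    [0,0,0.003,0,0,0],
    [0,0,0.0045,0,0,0],
    [0,0,0.0045,0,0,0],
    [0,0,0.0045,0,0,0]
  ]
}}

```text
time: 7.3
tcp_pos: [0.4871, 0.0099, 0.1155]
ee_rot: [-3.141, -0.0, 1.328]
contact_force: [0.2, -0.1, -1.9]
grip_width: 0.342
```

Below pin level with no contact force: the slot is over the pin. I continue gently.

Emit:
{"name": "drive_tool", "arguments": {
  "commands": [
    [0,0,0.0025,0,0,0],
    [0,0,0.005,0,0,0],
    [0,0,0.0075,0,0,0],
    [0,0,0.009,0,0,0],
    [0,0,0.009,0,0,0]
  ]
}}

```text
time: 7.8
tcp_pos: [0.4871, 0.0099, 0.11]
ee_rot: [-3.141, 0.0, 1.328]
contact_force: [0.8, -0.1, -2.0]
grip_width: 0.338
```

Emit:
{"name": "drive_tool", "arguments": {
  "commands": [
    [0,0,0.001,0,0,0],
    [0,0,0.002,0,0,0],
    [0,0,0.002,0,0,0]
  ]
}}

```text
time: 8.1
tcp_pos: [0.4873, 0.0099, 0.1091]
ee_rot: [3.141, -0.0, 1.328]
contact_force: [1.1, -0.6, 1.0]
grip_width: 0.344
```

Emit:
{"name": "drive_tool", "arguments": {
  "commands": [
    [0,0,0.0007,0,0,0],
    [0,0,0.0007,0,0,0],
    [0,0,0.0007,0,0,0]
  ]
}}

```text
time: 8.4
tcp_pos: [0.4876, 0.0099, 0.1089]
ee_rot: [3.141, -0.0, 1.328]
contact_force: [-0.2, -0.2, 5.5]
grip_width: 0.342
```

It makes firm contact at TCP z 0.1089, the grasp height of 0.0489 plus 60 mm, so the paddle is home. Releasing and retreating upward.

Emit:
{"name": "drive_tool", "arguments": {
  "commands": [
    [0,0,0,0,0,0],
    [0,0,0,0,0,0],
    [0,0,0,0,0,0],
    [0,0,0,0,0,0],
    [0,0,0,0,0,0],
    [0,0,0,0,0,0],
    [0,0,0,0,0,0],
    [0,0,0,0,0,0],
    [0,0,0,0,0,0]
  ],
  "grip": 0
}}

```text
time: 9.3
tcp_pos: [0.4872, 0.0099, 0.1085]
ee_rot: [-3.142, -0.0, 1.328]
contact_force: [0.2, -0.4, -0.3]
grip_width: 0.997
```

Emit:
{"name": "drive_tool", "arguments": {
  "commands": [
    [0,0,-0.03,0,0,0],
    [0,0,-0.07,0,0,0],
    [0,0,-0.12,0,0,0],
    [0,0,-0.18,0,0,0],
    [0,0,-0.2,0,0,0],
    [0.0,0.0,-0.2,0,0,0]
  ]
}}

```text
time: 9.9
tcp_pos: [0.4883, 0.01, 0.2303]
ee_rot: [3.138, -0.001, 1.328]
contact_force: [0.1, -0.7, -0.5]
grip_width: 1.001
```

Emit:
{"name": "drive_tool", "arguments": {
  "commands": [
    [-0.4,0,0,0,0,0],
    [-0.4,0,0,0,0,0],
    [-0.4,0,0,0,0,0],
    [-0.4,0,0,0,0,0],
    [-0.4,0,0,0,0,0],
    [-0.4,0,0,0,0,0],
    [-0.4,0,0,0,0,0]
  ]
}}

```text
time: 10.6
tcp_pos: [0.4285, -0.2233, 0.2268]
ee_rot: [-3.139, -0.001, 1.325]
contact_force: [0.3, 1.4, -0.8]
grip_width: 1.0
```

Run:
```python
from h import *
o=robot.get_obs();print(o['time'],o['tcp_pos'],o['contact_force'],o['grip_width'])
t=snap('top','t3')[:,:,::-1];s=snap('side','s3')[:,:,::-1]
f=lambda im,x,y,w,h,W=400:cv2.resize(im[y:y+h,x:x+w],(W,400),interpolation=cv2.INTER_CUBIC)
cv2.imwrite('pics/m4.png',np.hstack([f(t,240,170,90,90),f(s,255,130,80,80)]))
for c,im in(('top',t),('side',s)):
    m=cv2.inRange(cv2.cvtColor(im,cv2.COLOR_BGR2HSV),(5,140,120),(22,255,255));n,l,st,ce=cv2.connectedComponentsWithStats(m)
    print(c,[(st[i].tolist(),ce[i].round(1).tolist()) for i in range(1,n) if 60<st[i,4]<400 and 260<st[i,0]<320])
    for h in(.06,.104,.124,.142):print(h,proj(c,(.4872,.0099,h)))
```

```text
10.6 [ 0.42845472 -0.22334791  0.22679812] [ 0.26546366  1.39570488 -0.7558816 ] 1.0000067071629044
top [([276, 207, 12, 12, 108], [281.2, 212.8]), ([287, 362, 19, 16, 124], [296.4, 368.8])]
0.06 [283.44469864 213.71228532]
0.104 [282.04705363 213.11576512]
0.124 [281.37885907 212.83055606]
0.142 [280.75871937 212.56584632]
side [([272, 47, 11, 9, 64], [277.1, 51.0]), ([293, 163, 11, 14, 119], [297.9, 169.1])]
0.06 [299.01078319 184.93747257]
0.104 [298.37301403 173.55933655]
0.124 [298.07650797 168.26588135]
0.142 [297.80602319 163.43496276]
```

View pics/m4.png

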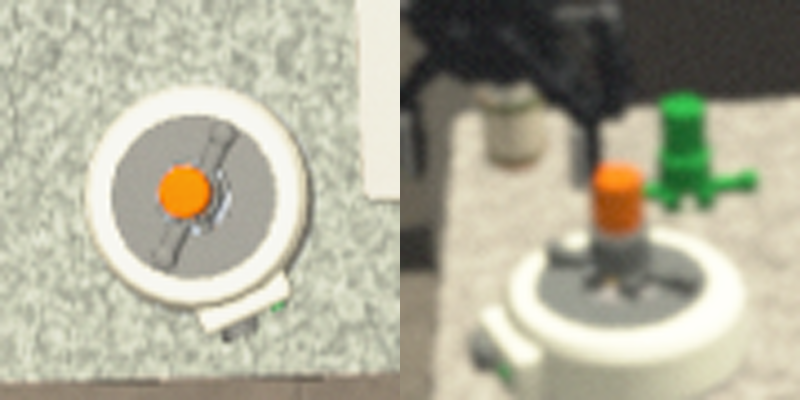

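View pics/s3.png

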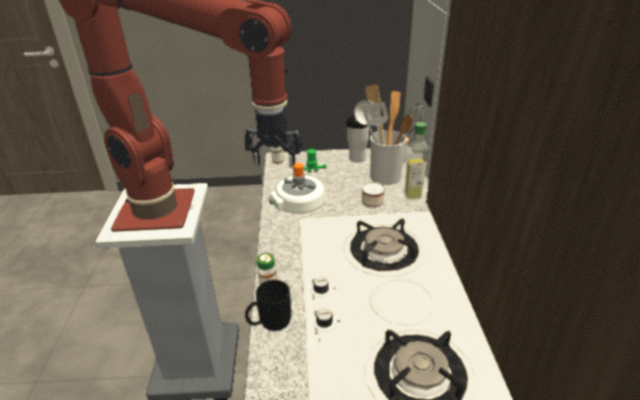

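The paddle sits upright on the boss: top grip centre (281,213), side (298,169), against predicted (281.4,212.8) and (298.1,168.3). Sitting 11 mm high would put it near row 165. The mug, jars and tin are where they were.

```bash
python3 -c "
from workcell import robot
print(robot.job_done())"
```

```text
the job is handed in; nothing more can be done
None
```

The paddle is fitted on the mixer base, fully down and upright, with the gripper open and clear of it. I handed the job in at about 10.7 s.

- **Fit:** I picked it up by its orange grip and pre-turned it to the pin's line as seen by the top camera (about 62°). The slot went over the pin on the first descent, so I did not need to turn it under pressure.
- **Force:** The highest force reading was 5.5 N upward at final contact, about 7.4 N between paddle and base. These are readings at the end of each move, not a continuous record.
- **Height:** It touched down with the tool 60.0 mm higher than at the grasp, which is the height of the seat.
- **Last pictures:** Both cameras show the grip within about 1 pixel of where it should be when fully home; stuck on the pin, it would be about 3 pixels higher in the side view. The mug, both jars and the tin look unmoved.
- **Disagreements:** The gripper read 0.34 open, about 29 mm if the scale is linear, on the 34 mm grip. The side camera puts the shaft and grip about 1 pixel lower than the top camera predicts. Neither affected the fit.

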